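# Lay the rice carton in the slitting bay

### The job

Tip the standing rice carton over so that it lands lying on its broad side inside the outlined bay on the counter, then push it as it lies along the bay until its top end sits flat against the low steel stop, ready to be slit open. Only push it with the fingers, never lift it, and leave the pan, spoon, pepper grinder and dishes where they are.

Things in the scene. Friction and masses are not known exactly. Their poses are not given: they have to be found in the camera images.
- carton: Closed plain cardboard rice carton, standing at the start: 44 mm thick (its x), 90 wide (its y), 120 tall (its z), about 0.35 kg. Origin at the centre of its underside; z to its top end, x (within 7 degrees) towards the stop, the way it must fall. It stands astride the bay's open-end line, leading lower edge 12 to 32 mm inside. Pushed near the top it tips (falls from about 20 degrees); pushed low it slides.
- carton_top (a point): Centre of the carton's top end (120 mm along the carton's z from its origin). Lying, this is the middle of the leading end, which has to meet the stop.
- carton_edge (a point): Middle of the carton's leading lower edge (22 mm along its x from its origin), over which it tips; it stays down on the counter all the time.
- bay: Bay for slitting cartons: a rectangle of flat dark-steel strips inlaid in the counter (no obstacle), inside 190 mm long (its x) by 170 wide (its y). Origin at its middle, on the counter; z up; x points from the open end (line at x = -95 mm) to the stop, a fixed steel bar across the whole width: face at x = +95 mm, 16 mm thick, 26 high. Place and turn of the bay vary.
- pan: Small steel paella pan, 200 mm across, 40 mm high, with two loop handles along its y (270 mm over the handles), beyond the stop. Origin at the centre of its underside. Leave alone.
- spoon: Wooden rice spoon about 240 mm long lying on the counter along its x, between the robot and the bay. Leave alone.
- grinder: Glass pepper grinder with steel head, 50 mm across, 130 mm tall, standing beside the bay. Origin at the centre of its underside. Leave alone.
- dishes: Two stacked terracotta dishes, 124 mm across, 48 mm high together. Origin at the centre of the underside. Leave alone.
Not all that is in view belongs to the job. Leave any turquoise look-alike of the carton alone.

How it is judged (in metres and radians):
On the way, in this order (a step that is already met when the one before it is completed fails the run):
1. the carton has been tipped over and lies on its broad side inside the outlined bay (angle between the x axis of carton and the z axis of bay, either way round below 0.1 rad and x of carton in the frame of bay above -0.095 m and y of carton in the frame of bay between -0.04 and 0.04 m and y of carton_top in the frame of bay between -0.04 and 0.04 m), for 0.2 s.
2. the carton lies with its top end flat against the stop (all of step 1 and x of carton_top in the frame of bay above 0.09 m and angle between the z axis of carton and the x axis of bay, either way round below 0.09 rad), for 0.2 s.
At the end, for the whole second after the job is handed in: The carton rests on its broad side (within 0.10 rad of flat) inside the bay, the middles of both ends within 40 mm of the bay's centre line, its top end within 5 mm of the stop and square to it within 0.09 rad, at rest (all of step 2 and height (world z) of carton_top below 0.03 m and linear speed of carton below 0.02 m/s); the robot touches nothing.
It fails at once if the carton was lifted: its leading lower edge left the counter by more than 20 mm (height (world z) of carton_edge above 0.02 m).
It fails at once if the paella pan was moved by more than 15 mm (distance of pan from where it was at the start of the episode above 0.015 m).
It fails at once if the wooden spoon was moved by more than 15 mm (distance of spoon from where it was at the start of the episode above 0.015 m).
It fails at once if the pepper grinder was moved by more than 15 mm (distance of grinder from where it was at the start of the episode above 0.015 m).
It fails at once if the terracotta dishes was moved by more than 15 mm (distance of dishes from where it was at the start of the episode above 0.015 m).
It also fails if it takes over 38 s, if anything falls off the work surface, if the arm or the gripper's body presses on something with over 40 N, if the wrist force passes 120 N, or if a joint passes its speed limit or range.

### The arm

A 6-joint arm with a two-finger parallel gripper is mounted at the origin on the work surface. World frame = base frame: x ahead of the robot, y to its left, z up, the work surface at z = 0. Lengths are in mm, angles in degrees, forces in N, time in s.
With the tool pointing down it reaches from about 350 to 850 mm from the base axis. Payload 8.1 kg.
Tool frame: the origin (TCP) lies at the very end of the fingers, on their centre line; the grasp point (between the pads) lies 19 mm behind it; z points along the fingers, y is the direction in which the jaws open and shut (so a half turn about z gives the same grasp; the last joint's range is limited). The gripper opens to 85 mm and grips with 20 to 120 N. Pads are 22 mm wide; open, the fingers measure 114 mm over their backs; the gripper's body (76 mm by 85 mm) begins 54 mm behind the grasp point. The pads swing forward as they close: fully open they stand 13 mm farther back than shut.
Start: joints at [60.252, 7.471, 85.268, -0, 87.261, -4.893], TCP at [252.173, 544.439, 231.292] pointing down, gripper open.
Joint ranges: [-169.43, 169.43], [-51.17, 129.36], [1.28, 143.12], [-76.62, 256.62], [0, 156.53], [-152.29, 152.29]. Speed limits (degrees/s): [136.94, 136.94, 159.86, 180, 180, 180].

### API

Orientations are given as [roll, pitch, yaw] about the fixed x, y, z axes, in that order (R = Rz(yaw) Ry(pitch) Rx(roll)).
In Python, from bench import r gives the robot as it stands.
- The arm moves only by the shell command python3 -m crank 'ROWS' [OPENING] [FORCE]. ROWS is JSON, a list that holds one entry, the list of rows, each a list of 6 numbers: the shift along the tool's x, y, z in m, then the turn, a rotation vector about the tool's x, y, z in rad. A call has 1 to 10 rows; each row is the pose to reach, as a shift and turn from the pose measured when the call began, along the tool's axes at that moment; what a row does not reach only later rows make up. A row lasts 1/8 s, in which the tool goes at most 62.5 mm and 10.7 degrees, less where a joint would pass 70% of its speed; a pose out of reach is approached as far as the arm can. A call with a gripper value outside its range is refused whole. OPENING is the closure, from 0 (fully open) to 1 (shut), set as the call begins (- or left out, the last holds). The fingers move at their own pace and stop on an object; FORCE is the grip in N (left out, the last holds). Time passes only in rows, so rows that repeat a pose let the fingers close. It gives the time, the measured TCP pose, the force and the opening at its end, in the units of the state.
- r.sense(): the state, without advancing time (a new reading comes with each control period).
- r.snapshot(name): name is "scene" or "top"; returns (picture, depth): 480x640x3 uint8, blue, green, red; 480x640 float32, mm along the optical axis (not along the pixel's ray), 0 where there is no reading.
- r.get_calibration(name): a dict with "mtx" (3x3 intrinsics, pixels), "cam_to_world" (4x4, takes a point from camera to world coordinates). Camera axes: x right, y down, z forward; pixel columns grow to the right and rows downward; lengths in mm; the calibration is good to about 2 mm. A picture is of the moment at which its call begins. get_calibration takes no time and is no camera call.
- r.hand_in(): hands the job in, once; it reports no verdict.
Trained networks look in the newest picture that a camera, given by its name, has taken for a name from the list of things; names that differ only in an ending like _2 or _b are one class to them, and where a whole thing is asked for, a point or a joint stands for the part that bears it (a point fixed in the world has none). Each returns a list of dicts, best first, with "conf" (0 to 1); they miss things now and then, are a little off and sometimes report something else, mostly with a low value. They report only what shows in the picture. A call takes as long as a camera call. They do not tell look-alikes from the thing itself.
- r.look_for(thing, camera): "extent" ([left, top, right, bottom] in pixels, round what is visible of it).
- r.landmark_of(thing, camera): "pixel" ([column, row] in pixels: a listed point, or the origin of a listed thing).
The state is a dict: "time": time; "joint_pos": joint angles; "qd": joint speeds; "joint_efforts": joint torques, N m; "tool_pos": TCP position; "tcp_rot": TCP orientation; "ft_force": force on the tool from outside, world axes, zero at the start; "wrist_torque": the same for the moment, N m; "finger_gap": finger opening in mm.
Only numpy, scipy, OpenCV 4.12 (cv2) and the standard library are available. Lean on these libraries where they do the work, as an engineer would, in place of code of your own. Each camera call takes 0.05 s, during which the arm holds its last target.

## Working session

There is one attempt and no reset: what is moved stays moved. The work goes in short steps, Python scripts to look and compute and a shell command to move; the robot and the scene stay as the last step left them, time stands still between calls to the robot, and variables do not carry over. Pictures are saved under pics/ and viewed, and the job is handed in when it is done.

```bash
mkdir -p pics; ls
python3 - <<'E'
from bench import r
import cv2
for n in("scene","top"):
    p,d=r.snapshot(n); cv2.imwrite(f"pics/{n}0.png",p)
    for t in("carton","carton_top","carton_edge","bay","grinder","pan","spoon","dishes"):
        for x in r.landmark_of(t,n)[:3]: print(n,t,[round(v) for v in x["pixel"]],round(x["conf"],2))
print(r.sense())
E
```

```text
pics
scene carton [312, 268] 0.9
scene carton [336, 242] 0.72
scene carton [363, 290] 0.64
scene carton_top [340, 207] 0.95
scene carton_top [315, 234] 0.86
scene carton_top [364, 250] 0.65
scene carton_edge [366, 292] 0.98
scene carton_edge [304, 272] 0.95
scene carton_edge [345, 246] 0.73
scene grinder [306, 330] 0.84
scene pan [419, 407] 0.75
scene spoon [325, 202] 0.45
scene dishes [252, 207] 0.57
top carton [289, 257] 0.9
top carton [355, 290] 0.88
top carton [342, 240] 0.85
top carton_top [356, 288] 0.79
top carton_top [284, 249] 0.63
top carton_top [342, 231] 0.6
top carton_edge [280, 249] 0.86
top carton_edge [347, 292] 0.84
top carton_edge [344, 231] 0.7
top grinder [290, 184] 0.63
top pan [175, 194] 0.68
top pan [473, 270] 0.42
top dishes [474, 266] 0.57
top dishes [289, 258] 0.57
{'time': 0.9, 'joint_pos': array([ 6.02520974e+01,  7.46845304e+00,  8.52676891e+01, -2.12361579e-04,
        8.72633390e+01, -4.89328975e+00]), 'qd': array([-0.11033882,  0.06102477,  0.02397049, -0.03150441,  0.02590692,
        0.01627166]), 'joint_efforts': array([-7.46299133e-05, -5.69303262e+01, -5.00877678e+01, -1.21070671e-04,
        5.90031523e-04,  3.50121297e-05]), 'tool_pos': array([252.17143977, 544.43065992, 231.32159389]), 'tcp_rot': array([1.79999501e+02, 2.55604573e-04, 1.55145397e+02]), 'ft_force': array([ 0.55436169, -0.18014426,  0.69676724]), 'wrist_torque': array([ 2.49001797e-02, -1.02680508e-02, -6.10358048e-05]), 'finger_gap': 85.62004540378813}
```

View pics/scene0.png

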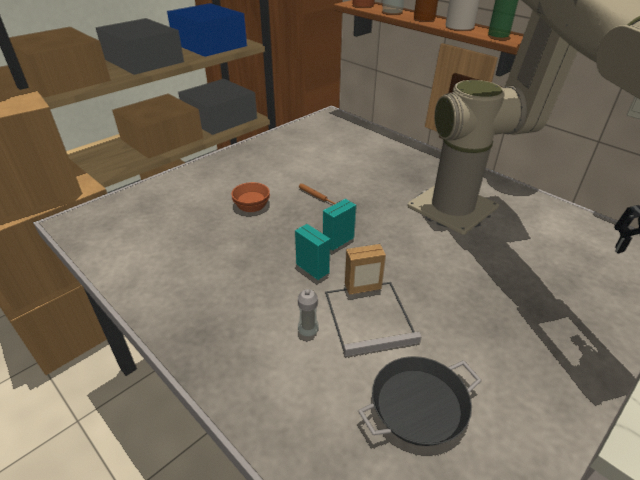

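View pics/top0.png

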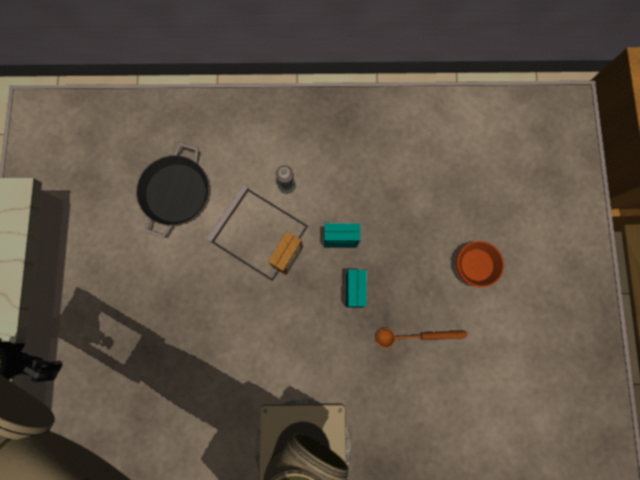

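Candidates in the top view: the cardboard carton (286,253) standing astride the bay's open line, and the turquoise look-alikes at (342,235) and (357,288). I choose the cardboard one. Stop at about (228,214), pan (173,190), grinder (285,177). Next: a close crop and measurement from depth.

```bash
cat > h.py <<'E'
import numpy as np,cv2
from bench import r
def cloud(n):
    p,d=r.snapshot(n);c=r.get_calibration(n);K=np.array(c["mtx"]);T=np.array(c["cam_to_world"])
    v,u=np.mgrid[:480,:640]
    P=np.stack([(u-K[0,2])/K[0,0]*d,(v-K[1,2])/K[1,1]*d,d,np.ones_like(d)],-1)@T.T
    return p,d,P[...,:3],K,T
def pix(w,K,T):
    q=np.linalg.inv(T)@np.append(w,1);q=K@q[:3];return q[:2]/q[2]
E
python3 - <<'E'
from h import *
p,d,P,K,T=cloud("top"); np.savez("top0.npz",p=p,P=P,K=K,T=T)
cv2.imwrite("pics/crop_top.png",cv2.resize(p[160:300,190:390],None,fx=4,fy=4,interpolation=cv2.INTER_CUBIC))
hsv=cv2.cvtColor(p,cv2.COLOR_BGR2HSV)
z=P[...,2]
sub=np.zeros(z.shape,bool);sub[215:290,255:325]=1
m=sub&(z>100)&(z<140)&(hsv[...,0]<25)&(hsv[...,1]>80)
q=P[m];print("carton top n",m.sum(),q.mean(0),cv2.minAreaRect(q[:,:2].astype(np.float32)))
b=sub&(z>20)&(hsv[...,0]<25)&(hsv[...,1]>80);print("body",b.sum(),P[b].min(0),P[b].max(0))
s=np.zeros(z.shape,bool);s[180:250,200:255]=1
m=s&(z>17)&(z<32);q=P[m];print("stop",m.sum(),q.mean(0),cv2.minAreaRect(q[:,:2].astype(np.float32)))
for n,(u,v) in dict(tl=(248,190),bl=(211,240),tr=(306,226),br=(272,277)).items(): print(n,P[v,u])
s=np.zeros(z.shape,bool);s[160:195,270:300]=1;m=s&(z>100);print("grinder",P[m].mean(0),P[m].max(0))
s[:]=0;s[140:240,130:215]=1;m=s&(z>30);print("pan",cv2.minAreaRect(P[m][:,:2].astype(np.float32)))
for (a,b_,c,e) in [(220,250,320,365),(265,310,345,372)]:
    s[:]=0;s[a:b_,c:e]=1;m=s&(z>90);print("turq",P[m].mean(0),cv2.minAreaRect(P[m][:,:2].astype(np.float32)))
p,d,P,K,T=cloud("scene");cv2.imwrite("pics/crop_sc.png",cv2.resize(p[190:370,270:450],None,fx=3,fy=3,interpolation=cv2.INTER_CUBIC))
z=P[...,2];hsv=cv2.cvtColor(p,cv2.COLOR_BGR2HSV)
s=np.zeros(z.shape,bool);s[235:300,340:392]=1;s&=(hsv[...,0]<25)&(hsv[...,1]>80)
m=s&(z>113);print("sc top",m.sum(),P[m].mean(0),cv2.minAreaRect(P[m][:,:2].astype(np.float32)))
m=s&(z>10)&(z<110);print(m.sum(),cv2.fitLine(P[m][:,:2].astype(np.float32),cv2.DIST_HUBER,0,.01,.01).ravel())
E
```

```text
carton top n 682 [494.60849238  39.11067179 120.40465489] ((495.7734375, 39.664634704589844), (45.70637893676758, 90.09046173095703), 58.8888053894043)
body 787 [446.49636069  -1.54738893  21.58028011] [544.58052711  80.97552035 126.25623734]
stop 452 [617.75771526 208.03960205  26.04288853] ((618.3167724609375, 222.65292358398438), (121.31053161621094, 169.27850341796875), 81.4441146850586)
tl [684.105973   151.38282779   9.23599428]
bl [540.05033579 246.21164234  25.42937005]
tr [581.54727196 -10.17320211   0.96449221]
br [440.38728284  82.41495325   4.75229402]
grinder [682.88054107  39.32432513 151.33085339] [ 721.51039558   64.49532472 1223.12136476]
pan ((507.9457702636719, 233.0042266845703), (621.3328857421875, 241.33473205566406), 35.219295501708984)
turq [ 538.41722473 -104.43836661  125.28214718] ((443.4609069824219, -97.82260131835938), (89.5370864868164, 246.1514892578125), 86.07704162597656)
turq [ 400.5081985  -136.29252105  132.14712013] ((373.33319091796875, -120.61984252929688), (79.08464813232422, 163.14646911621094), 59.030738830566406)
sc top 488 [504.999836    47.78003319 128.5324398 ] ((815.6190185546875, 317.375732421875), (912.0624389648438, 96.90436553955078), 40.89582061767578)
591 [  0.8402626   -0.54217964 506.96088     54.903534  ]
```

View pics/crop_top.png

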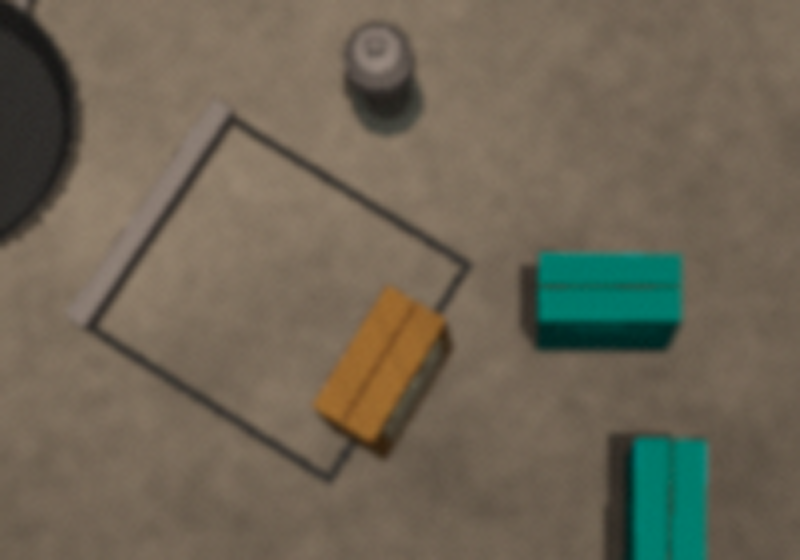

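Run:
```python
import numpy as np,cv2
f=np.load("top0.npz");p,P,K,T=f["p"],f["P"],f["K"],f["T"]
hsv=cv2.cvtColor(p,cv2.COLOR_BGR2HSV);z=P[...,2]
# stop: largest component z 17..32 near
s=np.zeros(z.shape,np.uint8);s[180:250,200:260]=1;s&=((z>22)&(z<30)).astype(np.uint8)
n,l,st,c=cv2.connectedComponentsWithStats(s);k=st[1:,4].argsort()[::-1][:2]+1
for i in k:
    q=P[l==i];print(st[i],cv2.minAreaRect(q[:,:2].astype(np.float32)),cv2.fitLine(q[:,:2].astype(np.float32),cv2.DIST_HUBER,0,.01,.01).ravel())
# strips: dark pixels on plane z
Ti=T
g=p.mean(2);
m=np.zeros(z.shape,np.uint8);m[180:290,200:315]=1
bh=cv2.morphologyEx(p.min(2),cv2.MORPH_BLACKHAT,np.ones((9,9),np.uint8))
m=(m>0)&(bh>18)&(z<10)
ys,xs=np.nonzero(m)
ray=np.stack([(xs-K[0,2])/K[0,0],(ys-K[1,2])/K[1,1],np.ones(len(xs))],1)@T[:3,:3].T
o=T[:3,3];W=o+ray*(-o[2]/ray[:,2])[:,None]
np.save("W.npy",W)
def line(a,b,tol=12):
    a=np.array(a);b=np.array(b);t=(b-a)/np.linalg.norm(b-a);n=np.array([-t[1],t[0]])
    L=np.linalg.norm(b-a);r=W[:,:2]-a
    k=(abs(r@n)<tol)&(r@t>8)&(r@t<L-8)
    l=cv2.fitLine(W[k,:2].astype(np.float32),cv2.DIST_HUBER,0,.01,.01).ravel();print(k.sum(),l,np.degrees(np.arctan2(l[1],l[0])))
def gp(u,v):
    r=T[:3,:3]@np.array([(u-K[0,2])/K[0,0],(v-K[1,2])/K[1,1],1]);return (o-r*o[2]/r[2])[:2]
A,B,C,D=[gp(*x) for x in((249,190),(306,227),(272,277),(213,240))]
print(A,B,C,D)
line(A,B);line(B,C);line(D,C)
```

```text
[207 185  41  57 348] ((616.8079833984375, 204.1486358642578), (18.63318634033203, 181.72560119628906), 57.25495147705078) [ 8.4303844e-01 -5.3785324e-01  6.1674158e+02  2.0364758e+02]
[207 185   1   3   3] ((691.7164306640625, 262.36419677734375), (6.003293991088867, 0.1996757984161377), 3.9103076457977295) [9.9750322e-01 7.0621140e-02 6.9180963e+02 2.6233722e+02]
[686.82170287 150.05670014] [578.91614578 -10.13508095] [440.84228416  82.91092091] [544.5931679  246.86269724]
185 [5.3726631e-01 8.4341264e-01 6.3438782e+02 6.9601501e+01] 57.50226
28 [  0.8413546  -0.5404835 530.587      21.362907 ] -32.716557
174 [  0.53863555   0.84253883 487.92508    167.61154   ] 57.40919
```

The crop shows the plain cardboard carton astride the open line, with the turquoise boxes clear to its right. The bay's x axis points at 57.4° in the world, and its centre is about (560.5, 118). In the bay frame the carton is at x ≈ -101, y ≈ +13, turned about 1.5°. First I move above and behind it, with the jaws across the bay and half closed.

```bash
python3 -m crank '[[[-0.042,-0.042,0.005,0,0,0.17],[-0.085,-0.084,0.01,0,0,0.34],[-0.127,-0.126,0.015,0,0,0.51],[-0.17,-0.168,0.02,0,0,0.68],[-0.212,-0.21,0.025,0,0,0.85],[-0.254,-0.252,0.03,0,0,1.02],[-0.297,-0.294,0.035,0,0,1.19],[-0.339,-0.336,0.04,0,0,1.36],[-0.381,-0.378,0.045,0,0,1.53],[-0.424,-0.42,0.051,0,0,1.706]]]' 0.5 40
```

```text
time: 2.25
tool_pos: [461.0, -16.9, 180.7]
tcp_rot: [179.9, -0.0, 57.1]
ft_force: [0.8, 0.3, 0.2]
finger_gap: 42.8
```

```bash
cat >> h.py <<'E'
C=np.array([560.5,118.0]);X=np.array([.5388,.8425]);Y=np.array([-.8425,.5388])
def bay(w): d=np.array(w[:2])-C;return np.round([d@X,d@Y],1)
E
python3 - <<'E'
from h import *
s=r.sense();print(s["time"],s["tool_pos"],s["tcp_rot"],s["finger_gap"],bay(s["tool_pos"]),s["joint_pos"])
# C check: x'=401.5,y'=-408.6
print(401.5*X-408.6*Y)
E
```

```text
2.25 [460.9795546  -16.85287106 180.66997766] [ 1.79928923e+02 -4.63442696e-02  5.70626233e+01] 42.7862504554165 [-167.2   11.2] [-8.47648280e+00 -1.29925716e+01  1.10383964e+02  1.28628104e-02
  8.25247200e+01  2.44592586e+01]
[560.5737  118.11007]
```

```bash
python3 -m crank '[[[0,-0.001,0.04,0,0,-0.006],[0,-0.001,0.075,0,0,-0.006],[0.01,-0.001,0.075,0,0,-0.006],[0.02,-0.001,0.075,0,0,-0.006],[0.025,-0.001,0.075,0,0,-0.006],[0.03,-0.001,0.075,0,0,-0.006],[0.035,-0.001,0.075,0,0,-0.006]]]'
python3 - <<'E'
from h import *
s=r.sense();print(bay(s["tool_pos"]),s["ft_force"])
p,d=r.snapshot("scene");cv2.imwrite("pics/s1.png",cv2.resize(p[150:350,250:450],None,fx=3,fy=3))
E
```

```text
time: 3.12
tool_pos: [479.9, 13.4, 106.4]
tcp_rot: [179.9, -0.1, 57.4]
ft_force: [-0.4, -1.0, 0.7]
finger_gap: 42.9
[-131.6   11.6] [-0.43628514 -1.04598051  0.65310904]
```

View pics/s1.png

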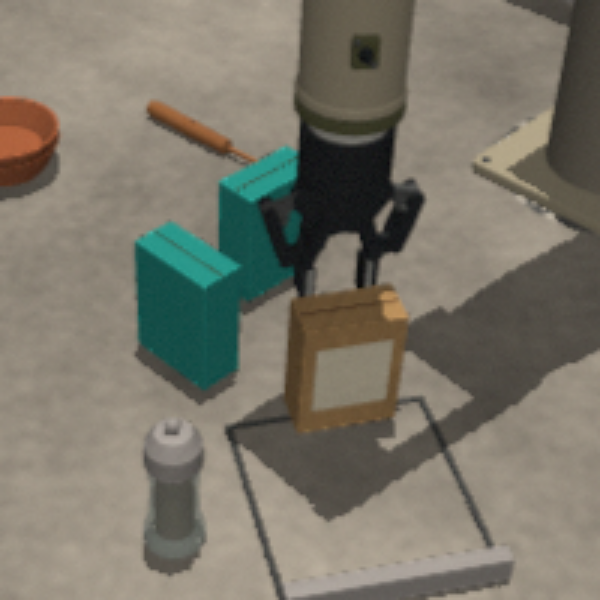

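The fingers stand right behind the carton's upper back edge (crop around (340,290)), centred. Pushing slowly.

```bash
python3 -m crank '[[[0.005,0,0,0,0,0],[0.01,0,0,0,0,0],[0.014,0,0,0,0,0],[0.018,0,0,0,0,0],[0.022,0,0,0,0,0],[0.026,0,0,0,0,0]]]'
python3 - <<'E'
from h import *
s=r.sense();print(bay(s["tool_pos"]),s["ft_force"])
p,d=r.snapshot("scene");cv2.imwrite("pics/s2.png",cv2.resize(p[150:350,250:450],None,fx=3,fy=3))
E
```

```text
time: 3.92
tool_pos: [494.1, 35.9, 106.2]
tcp_rot: [179.9, -0.1, 57.4]
ft_force: [-0.3, -0.2, 0.2]
finger_gap: 43.1
[-105.    11.7] [-0.28243073 -0.19010834  0.22415998]
```

View pics/s2.png

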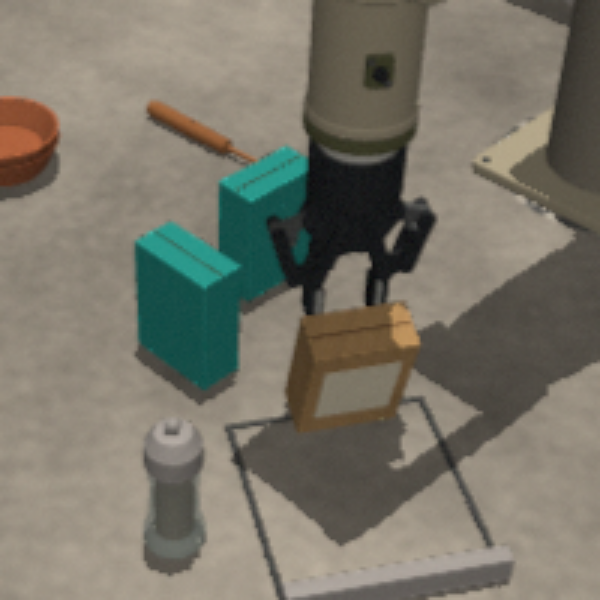

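The carton tips about its leading edge, which stays put at about (350,425) in the crop. Continuing until it falls.

```bash
python3 -m crank '[[[0.004,0,0,0,0,0],[0.008,0,0,0,0,0],[0.012,0,0,0,0,0],[0.016,0,0,0,0,0],[0.02,0,0,0,0,0],[0.02,0,0,0,0,0],[0.02,0,0,0,0,0],[0.02,0,0,0,0,0]]]'
python3 - <<'E'
from h import *
s=r.sense();print(bay(s["tool_pos"]),s["ft_force"])
p,d=r.snapshot("scene");cv2.imwrite("pics/s3.png",cv2.resize(p[150:350,250:450],None,fx=3,fy=3))
E
```

```text
time: 4.97
tool_pos: [505.0, 52.9, 106.3]
tcp_rot: [179.9, -0.1, 57.4]
ft_force: [0.1, -0.9, 0.7]
finger_gap: 43.0
[-84.7  11.7] [ 0.06121845 -0.9368486   0.69963336]
```

View pics/s3.png

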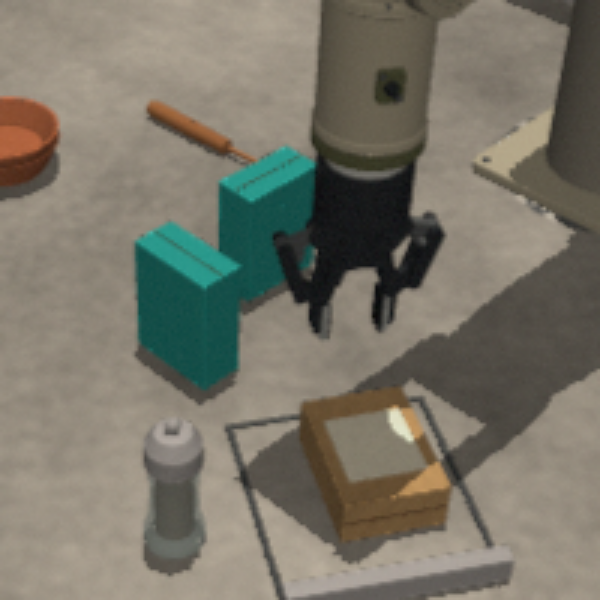

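It lies flat inside the bay (crop 300–450, 390–540). I back off and measure before the low push.

```bash
python3 -m crank '[[[-0.03,0,0,0,0,0],[-0.055,0,0,0,0,0],[-0.055,0,0,0,0,0]]]'
cat > m.py <<'E'
from h import *
import sys
s=r.sense();print(s["time"],bay(s["tool_pos"]),s["tool_pos"],s["tcp_rot"],s["ft_force"])
for n in("top","scene"):
    p,d,P,K,T=cloud(n);cv2.imwrite(f"pics/{sys.argv[1]}_{n}.png",cv2.resize(p[150:350,200:400] if n=="top" else p[190:390,270:470],None,fx=3,fy=3))
    b=P[...,:2]-C;bx=b@X;by=b@Y;z=P[...,2]
    h=cv2.cvtColor(p,cv2.COLOR_BGR2HSV)
    m=(z>39)&(z<50)&(bx>-130)&(bx<93)&(abs(by)<85)
    q=np.stack([bx[m],by[m]],1).astype(np.float32)
    print(n,m.sum(),"h",np.median(z[m]),cv2.minAreaRect(q),"x pct",np.percentile(q[:,0],[1,99]),"y",np.percentile(q[:,1],[1,99]))
E
python3 m.py a
```

```text
time: 5.4
tool_pos: [474.8, 5.6, 106.1]
tcp_rot: [179.9, -0.1, 57.3]
ft_force: [1.1, 0.4, 1.3]
finger_gap: 42.7
5.4 [-140.9   11.6] [474.79102232   5.59194419 106.1455802 ] [ 1.79882991e+02 -8.06441982e-02  5.73146663e+01] [1.06778255 0.41520934 1.32680414]
top 274 h 45.091954851963806 ((-13.973316192626953, 20.096839904785156), (120.6933364868164, 78.7575912475586), 0.8455227017402649) x pct [-73.96548248  45.78177761] y [-11.11682283  59.78101917]
scene 1358 h 44.34680534157701 ((-15.883552551269531, 15.992521286010742), (124.43993377685547, 91.23226165771484), 1.2587472200393677) x pct [-74.76476074  45.01094917] y [-28.71142647  60.59242313]
```

View pics/a_top.png

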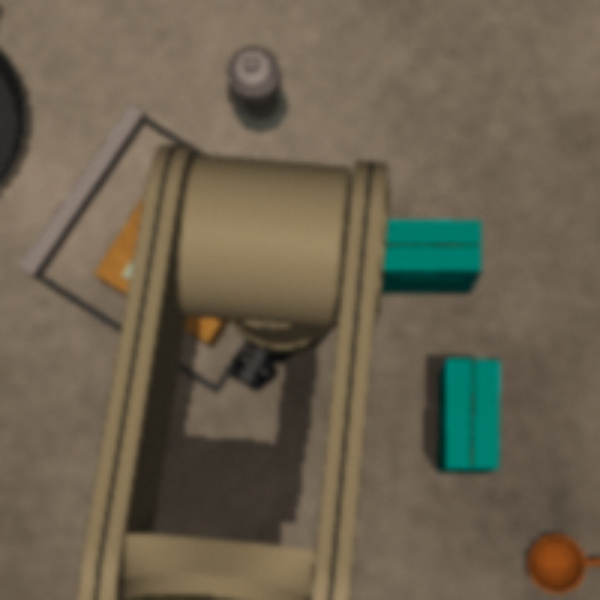

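The carton spans bay x -75…45, y -29…60, turned about 1°, flat at 44 mm. The fingers go down behind it, shifted 4 mm to line up, then forward to just before contact.

```bash
python3 -m crank '[[[0,-0.004,0.04,0,0,0],[0,-0.004,0.07,0,0,0],[0,-0.004,0.086,0,0,0],[0.02,-0.004,0.086,0,0,0],[0.045,-0.004,0.086,0,0,0],[0.055,-0.004,0.086,0,0,0],[0.062,-0.004,0.086,0,0,0],[0.07,-0.004,0.086,0,0,0],[0.078,-0.004,0.086,0,0,0],[0.086,-0.004,0.086,0,0,0]]]'; python3 m.py b
```

```text
time: 6.75
tool_pos: [519.2, 81.5, 20.7]
tcp_rot: [179.9, -0.1, 57.4]
ft_force: [-1.0, -3.9, 2.6]
finger_gap: 42.6
6.75 [-53.   15.1] [519.20706754  81.47208507  20.69826101] [ 1.79852223e+02 -1.27320427e-01  5.73512480e+01] [-0.99289094 -3.89195492  2.64322503]
top 109 h 45.20940829642768 ((-13.301689147949219, 49.1223030090332), (101.10550689697266, 20.687301635742188), 4.355320453643799) x pct [-62.25169785  33.06514008] y [38.62735748 58.78255112]
scene 1490 h 44.42842532674365 ((8.986244201660156, 15.767169952392578), (91.55750274658203, 146.3296661376953), 89.95569610595703) x pct [-48.68458324  78.82308319] y [-29.02921644  59.74565403]
```

View pics/b_scene.png

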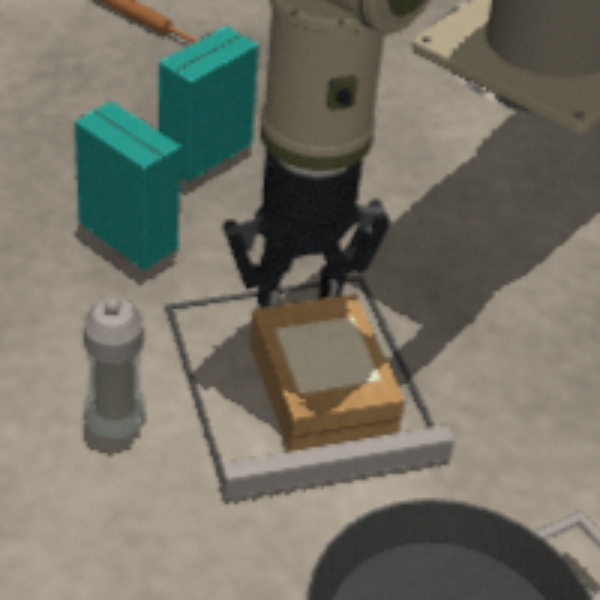

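The carton moves squarely with the fingers, and its front end is about 16 mm short of the stop. I continue gently.

```bash
python3 -m crank '[[[0.003,0,0,0,0,0],[0.006,0,0,0,0,0],[0.009,0,0,0,0,0],[0.012,0,0,0,0,0],[0.014,0,0,0,0,0],[0.016,0,0,0,0,0],[0.018,0,0,0,0,0]]]'; python3 m.py c
```

```text
time: 7.72
tool_pos: [527.7, 95.0, 20.6]
tcp_rot: [179.9, 0.1, 57.4]
ft_force: [-13.6, -19.5, 13.3]
finger_gap: 42.9
7.725 [-37.   15.2] [527.70846267  94.99589394  20.60761743] [1.79904045e+02 1.36472942e-01 5.74029044e+01] [-13.55221442 -19.54242225  13.30549592]
top 123 h 44.98146364620675 ((4.588405609130859, 48.654727935791016), (104.0241928100586, 20.141782760620117), 3.9450602531433105) x pct [-46.49044098  52.91020378] y [39.13497757 58.51904503]
scene 1500 h 44.42272755283085 ((22.794227600097656, 15.671218872070312), (91.71317291259766, 140.3583221435547), 89.5274658203125) x pct [-31.05178928  92.45219673] y [-29.20850843  59.50916157]
```

View pics/c_scene.png

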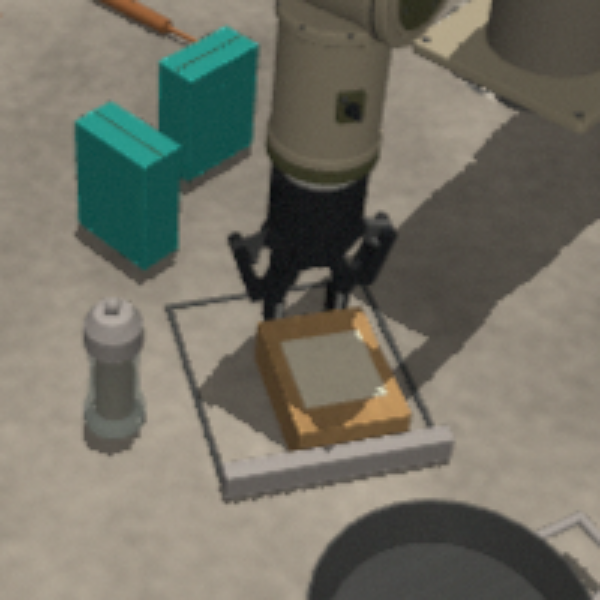

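Force rose to about 24 N along the bay, so the carton is bearing on the stop. I back straight off, rise, clear the view and check.

```bash
python3 -m crank '[[[0.001,0,0,0,0,0],[0.001,0,0,0,0,0],[-0.005,0,0,0,0,0],[-0.03,0,0,0,0,0],[-0.06,0,0,0,0,0],[-0.07,0,-0.05,0,0,0],[-0.07,0,-0.1,0,0,0],[-0.07,0,-0.15,0,0,0],[-0.07,0,-0.18,0,0,0]]]'; python3 -m crank '[[[0,-0.05,0,0,0,0],[0,-0.1,0,0,0,0],[0,-0.15,0,0,0,0],[0,-0.2,0,0,0,0],[0,-0.25,0,0,0,0],[0,-0.27,0,0,0,0],[0,-0.27,0,0,0,0]]]'; python3 m.py d
```

```text
time: 8.95
tool_pos: [491.3, 36.5, 204.3]
tcp_rot: [179.7, -0.0, 57.4]
ft_force: [0.3, -0.2, -0.2]
finger_gap: 42.6
time: 9.82
tool_pos: [263.3, 182.9, 203.1]
tcp_rot: [179.6, -0.2, 57.6]
ft_force: [0.4, -0.6, -0.3]
finger_gap: 42.7
9.825 [-105.5  285.3] [263.34152353 182.86875596 203.14354202] [ 1.79641605e+02 -1.54325012e-01  5.75616681e+01] [ 0.35615005 -0.57453624 -0.34337772]
top 1426 h 45.40314555132784 ((33.55472946166992, 13.582090377807617), (90.29696655273438, 118.50736236572266), 89.86769104003906) x pct [-24.51196671  91.83779716] y [-30.15165615  58.06164837]
scene 1464 h 44.4073696129621 ((31.803686141967773, 15.628650665283203), (122.72845458984375, 91.3218765258789), 0.33163219690322876) x pct [-25.56423792  92.26175522] y [-28.96351282  59.50810562]
```

View pics/d_top.png

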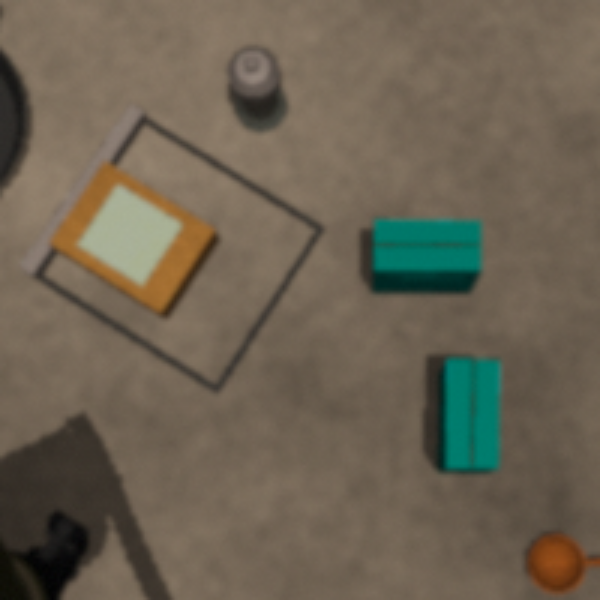

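View pics/d_scene.png

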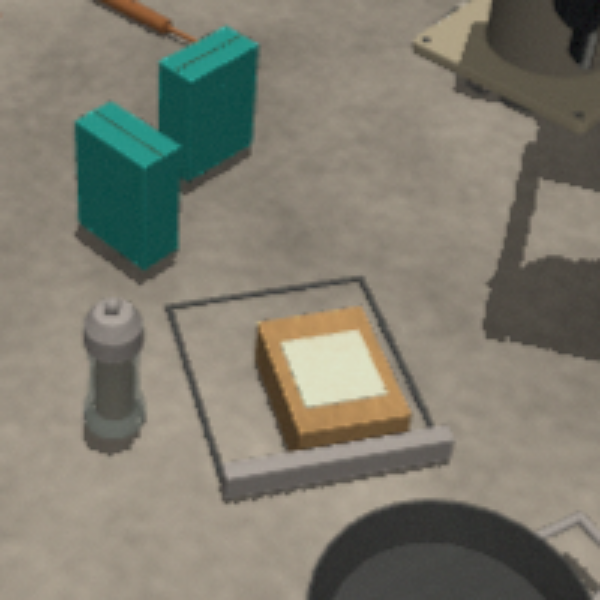

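The carton lies flat, square (under 0.5°) and against the stop: its trailing end at x ≈ -25 puts the top at about +95. Its centre line is at y ≈ 14–16, and the arm is clear.

```bash
python3 -c "
from bench import r
print(r.hand_in())"
```

```text
the job is handed in; nothing more can be done
None
```

I tipped the cardboard carton over with two half-closed fingers pushing near its top. It fell flat inside the bay, and I then pushed it from its bottom end along the bay to the steel stop. I backed the arm off and handed the job in at about 10 s.

**Last checks, both cameras:**
- **Flat:** the upper face is 44–45 mm above the counter.
- **Square:** the carton is within about 0.4° of the bay's axis.
- **Centred:** its centre line is 14–16 mm from the bay's centre line, against the 40 mm allowed.
- **Against the stop:** the trailing end sits at bay x ≈ -25 mm, which puts the top end at about +95 mm, the stop's face. I inferred this because my measuring mask ended at 93 mm and did not show the leading edge itself. The push force rising to about 24 N at that point agrees with it.
- **Clear:** the tool was about 270 mm away from the carton, with the force reading under 1 N.

In the last views the grinder, turquoise boxes, pan and spoon look unmoved where they show. The pan and spoon were only partly in the crops and the dishes were outside them. I did not re-measure any of these, but the arm never worked near them.

Nothing failed. The two cameras' carton centres differed by about 2 mm, within the calibration error.

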